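Rolling pin out of a short-running drawer

TASK

Pull the part-open kitchen drawer out as far as it will go, then take out the rolling pin: its back end still lies under the worktop, so tilt its front end up over the drawer front and draw it out slantwise without forcing it against the worktop. Finish while holding the rolling pin up in the gripper, roughly level and clear of everything, all of it at least 10 cm higher than the worktop; leave the drawer fully open, the turner lying in it, and the jar and the bowl where they stand.

Things in the scene. Friction and masses are not known exactly. Their poses are not given: they have to be found in the camera images.
- cabinet: the run of cream handleless units under the white worktop, a slab 20 mm thick (top z = 0) on which the robot stands. Fixed, never turned; its place along y changes. Origin on the worktop's straight front edge (the edge runs along y), level with its top face, over the middle of the drawer; x points out of the units, away from the robot, z up.
- drawer (a joint): how far the drawer is out, in m: 0 shut, 0.25 at the stop of its runners. It slides along +x, away from the robot, needs about 4 N, stays where left, starts 0.115 to 0.145 out. Fully out, 232 mm lie open between the worktop's edge and the front panel's inner face; the rest stays under the worktop, with only the 20 mm slab above it.
- drawer_front (a point): middle of the top edge of the drawer's plain cream front panel; moves with the drawer. The panel is 18 mm thick (x), 387 mm wide (y), 160 mm high; its top edge is 40 mm below the worktop's top face, stands free and can be pinched from above or pushed from inside.
- drawer_floor (a point): front end of the drawer's inner floor, at the foot of the front panel's inner face, in the middle of its width (z = -0.13); moves with the drawer. Box open at the top, inside 420 mm (back along x) by 292 mm (y); side and back walls 12 mm thick, 50 mm high. A lengthwise partition, 10 mm thick and 40 mm high, runs back from this point and makes two bays 141 mm wide.
- pin_center (a point): centre of the wooden rolling pin, on its axis; own x = long axis (it may have rolled). 340 mm long: barrel 46 mm across and 200 long, at each end a turned handle 70 long, up to 26 across. About 0.3 kg. Lies along x (within 5 degrees) in either bay, front end near the drawer front; moves with the drawer. With the drawer fully out its back end is still 100 to 170 mm under the worktop.
- rolling_pin: the rolling pin itself, same frame as pin_center
- turner_center (a point): middle of the steel turner (fish slice) lying flat lengthwise in the other bay: 302 mm long, slotted blade 112 x 76 mm to the back, black handle 130 x 18 x 12 mm to the front; the point is 6 mm above the bay's floor. Leave it in the drawer.
- jar: a glass storage jar with a wooden lid, 96 mm across and 150 mm high, standing on the worktop to the robot's right; origin at the centre of its underside. Bystander.
- bowl: a steel mixing bowl, 190 mm across and 85 mm high, standing on the worktop to the robot's left; origin at the centre of its underside. Bystander.

How it is judged:
On the way:
1. the drawer is pulled out to its stop (within 15 mm) with the rolling pin still lying in it (value of joint drawer above 0.235 m and height (world z) of pin_center below -0.08 m), for 0.2 s.
At the end, for the whole second after the job is handed in: The gripper holds the rolling pin still, touching nothing else, its middle at least 120 mm above the worktop's top face, its axis within 0.3 rad of level; the drawer is out to within 30 mm of its stop, the turner lies on its floor, jar and bowl are within 30 mm of where they stood (contact force between rolling_pin and the fingers above 2 N and height (world z) of pin_center above 0.12 m and angle between pin_center's own x axis and vertical between 1.27 and 1.87 rad and contact force between rolling_pin and table below 0.3 N and contact force between rolling_pin and cabinet below 0.3 N and contact force between rolling_pin and jar below 0.3 N and contact force between rolling_pin and bowl below 0.3 N and linear speed of rolling_pin below 0.03 m/s and value of joint drawer above 0.22 m and height (world z) of turner_center between -0.14 and -0.1 m and distance of each of jar, bowl from where it was at the start of the episode below 0.03 m); the arm keeps its last pose, push and grip.
It fails at once if the rolling pin is forced against the worktop (over 40 N) (contact force between rolling_pin and table above 40 N).
It fails at once if the turner is lifted out of its bay (height (world z) of turner_center above -0.05 m).
It fails at once if the jar is shifted by more than 30 mm (distance of jar from where it was at the start of the episode above 0.03 m).
It fails at once if the bowl is shifted by more than 30 mm (distance of bowl from where it was at the start of the episode above 0.03 m).
It also fails if it takes over 61 s, if anything falls off the work surface, if the arm or the gripper's body presses on something with over 40 N, if the wrist force passes 120 N, or if a joint passes its speed limit or range.

ROBOT

A 6-joint arm with a two-finger parallel gripper is mounted at the origin on the work surface. World frame = base frame: x ahead of the robot, y to its left, z up, the work surface at z = 0. Lengths are in m, angles in rad, forces in N, time in s.
With the tool pointing down it reaches from about 0.35 to 0.975 m from the base axis. Payload 4.9 kg.
Tool frame: the origin (TCP) lies at the very end of the fingers, on their centre line; the grasp point (between the pads) lies 19 mm behind it; y points along the fingers, z is the direction in which the jaws open and shut, and the axes are right-handed (so a half turn about y gives the same grasp; the last joint's range is limited). The gripper opens to 85 mm and grips with 20 to 120 N. Pads are 22 mm wide; open, the fingers measure 114 mm over their backs; the gripper's body (76 mm by 85 mm) begins 54 mm behind the grasp point. The pads swing forward as they close: fully open they stand 13 mm farther back than shut.
Start: joints at [-0.119, 0.053, 1.613, -0, 1.476, -0.119], TCP at [0.625, 0, 0.231] pointing down, gripper open.
Joint ranges: [-3.01, 3.01], [-1.01, 2.22], [0.06, 2.58], [-1.02, 4.17], [0.09, 2.62], [-3.14, 3.14]. Speed limits (rad/s): [2.57, 2.57, 3.14, 3.14, 3.14, 3.14].

INTERFACE

Orientations are given as a rotation vector (axis times angle).
In Python, from station import ctrl gives the robot as it stands.
- The arm moves only by the tool arm_command, never from a script. Its argument "steps" is a list of rows, each a list of 3 entries, a list of its own where there are three numbers: the shift along the tool's x, y, z in m, then the turn, a rotation vector about the tool's x, y, z in degrees, then the opening, from 0 (shut) to 1 (fully open). In form: [[[dx, dy, dz], [ax, ay, az], gripper], ...]. A call has 1 to 5 rows; each row is the pose to reach, as a shift and turn from the pose measured when the call began, along the tool's axes at that moment; what a row does not reach only later rows make up. A row lasts 1/10 s, in which the tool goes at most 50 mm and 8.59 degrees, less where a joint would pass 70% of its speed; a pose out of reach is approached as far as the arm can. A call with a gripper value outside its range is refused whole. The fingers move at their own pace and stop on an object; "force" is the grip in N (left out, the last holds). Time passes only in rows, so rows that repeat a pose let the fingers close. It gives the time, the measured TCP pose, the force and the opening at its end, in the units of the state.
- ctrl.get_obs(): the state, without advancing time (a new reading comes with each control period).
- ctrl.get_image(name): name is "scene" or "side" or "wrist"; returns a dict with "img" (420x560x3 uint8, red, green, blue), "camera_matrix" (3x3 intrinsics, pixels), "k1" (the pictures are not rectified: a ray, as slopes to the right and down, at radius r is drawn at 1 + k1 r^2 times it, then the intrinsics apply), "world_from_camera" (4x4, takes a point from camera to world coordinates). Camera axes: x right, y up, looking along -z (the intrinsics and any distortion apply to the point x, -y, -z); pixel columns grow to the right and rows downward; lengths in m; the calibration is good to about 2 mm. A picture is of the moment at which its call begins. There is no depth.
- ctrl.finish_job(): hands the job in, once; it reports no verdict.
Trained networks look in a picture, given as the dict that the camera call returned (one of the last four; its "shot" number tells which), for a name from the list of things; names that differ only in an ending like _2 or _b are one class to them, and where a whole thing is asked for, a point or a joint stands for the part that bears it (a point fixed in the world has none). Each returns a list of dicts, best first, with "confidence" (0 to 1); they miss things now and then, are a little off and sometimes report something else, mostly with a low value. They report only what shows in the picture. A call takes as long as a camera call.
- ctrl.boxes_of(picture, name): "position" ([row, column] in pixels, amid what is visible of it).
The state is a dict: "t": time; "q": joint angles; "dq": joint speeds; "effort": joint torques, N m; "tool_pos": TCP position; "tool_rot": TCP orientation; "contact_force": force on the tool from outside, world axes, zero at the start; "wrist_torque": the same for the moment, N m; "opening": finger opening in m.
Only numpy, scipy, OpenCV 4.12 (cv2) and the standard library are available. Lean on these libraries where they do the work, as an engineer would, in place of code of your own. Each camera call takes 0.05 s, during which the arm holds its last target.

## Working session

There is one attempt and no reset: what is moved stays moved. The work goes in short steps, Python scripts to look and compute and a tool call to move; the robot and the scene stay as the last step left them, time stands still between calls to the robot, and variables do not carry over. Pictures are saved under pics/ and viewed, and the job is handed in when it is done.

Besides the shell and the picture viewer there is one more tool, called after "Call:" as a command line: name --argument value ..., lists and objects as JSON in quotes. arm_command: Moves the arm, as the interface text tells. Its arguments: {"type":"object","properties":{"steps":{"type":"array"},"force":{"type":"number"}},"required":["steps"]}

```bash
ls; mkdir -p pics
cat > h.py <<'E'
import numpy as np, cv2
from scipy.spatial.transform import Rotation as R
from station import ctrl
def ray(p,rc):
    K=p["camera_matrix"];k1=p["k1"]
    d=np.array([(rc[1]-K[0,2])/K[0,0],(rc[0]-K[1,2])/K[1,1]])
    u=d.copy()
    for _ in range(30): u=d/(1+k1*(u@u))
    T=p["world_from_camera"]
    v=T[:3,:3]@np.array([u[0],-u[1],-1.0]); return T[:3,3],v/np.linalg.norm(v)
def atz(p,rc,z):
    o,v=ray(p,rc); return o+v*(z-o[2])/v[2]
def proj(p,X):
    T=p["world_from_camera"]; c=T[:3,:3].T@(np.array(X)-T[:3,3])
    u=np.array([c[0],-c[1]])/-c[2]; u=u*(1+p["k1"]*(u@u)); K=p["camera_matrix"]
    return np.array([K[1,1]*u[1]+K[1,2],K[0,0]*u[0]+K[0,2]])
def tri(a):
    A=np.zeros((3,3));b=np.zeros(3)
    for p,rc in a:
        o,v=ray(p,rc);M=np.eye(3)-np.outer(v,v);A+=M;b+=M@o
    return np.linalg.solve(A,b)
def save(p,n): cv2.imwrite("pics/"+n+".png",p["img"][:,:,::-1])
def frame(o=None):
    o=o or ctrl.get_obs(); return R.from_rotvec(o["tool_rot"]).as_matrix()
E
python3 - <<'E'
from h import *
np.set_printoptions(precision=4,suppress=True)
P={}
for n in ["scene","side","wrist"]:
    p=ctrl.get_image(n);P[n]=p;save(p,n+"0")
    for k in ["drawer_front","drawer_floor","pin_center","turner_center","rolling_pin","jar","bowl","drawer","cabinet"]:
        try:
            b=ctrl.boxes_of(p,k)
            print(n,k,[(np.round(x["position"]),round(x["confidence"],2)) for x in b[:3]])
        except Exception as e: print(n,k,e)
o=ctrl.get_obs();print(o); print(frame(o))
for n in P: print(n,P[n]["world_from_camera"],P[n]["camera_matrix"],P[n]["k1"])
E
```

```text
pics
scene drawer_front [(array([302., 301.]), 0.91)]
scene drawer_floor [(array([299., 297.]), 0.74)]
scene pin_center [(array([277., 264.]), 0.97)]
scene turner_center [(array([271., 317.]), 0.58)]
scene rolling_pin [(array([273., 263.]), 0.95), (array([299., 299.]), 0.26)]
scene jar [(array([205., 120.]), 0.73)]
scene bowl [(array([177., 395.]), 0.82), (array([299., 302.]), 0.19)]
scene drawer [(array([302., 299.]), 0.81)]
scene cabinet [(array([321., 269.]), 0.57)]
side drawer_front [(array([285., 212.]), 0.79)]
side drawer_floor [(array([281., 212.]), 0.79)]
side pin_center [(array([250., 225.]), 0.95)]
side turner_center [(array([293., 241.]), 0.77), (array([306., 225.]), 0.31)]
side rolling_pin [(array([248., 226.]), 0.67)]
side jar [(array([112., 236.]), 0.76)]
side bowl [(array([275., 383.]), 0.64)]
side drawer [(array([283., 212.]), 0.84), (array([111., 238.]), 0.48)]
side cabinet [(array([305., 226.]), 0.66), (array([246., 224.]), 0.57)]
wrist drawer_front [(array([112., 197.]), 0.74)]
wrist drawer_floor [(array([116., 198.]), 0.93)]
wrist pin_center [(array([183., 172.]),
[... 892 characters left out ...]

 [ 0.0199  0.7518  0.6591  0.8329]
 [ 0.      0.      0.      1.    ]] [[492.475    0.     271.3658]
 [  0.     492.475  224.4297]
 [  0.       0.       1.    ]] -0.16694265061055547
side [[-0.934  -0.1785  0.3095  0.7212]
 [ 0.3567 -0.5172  0.778   0.9049]
 [ 0.0212  0.8371  0.5467  0.6262]
 [ 0.      0.      0.      1.    ]] [[528.7931   0.     277.2263]
 [  0.     528.7931 211.2458]
 [  0.       0.       1.    ]] -0.14625446663803937
wrist [[ 1.     -0.0011 -0.0006  0.625 ]
 [ 0.0012  0.952   0.3061  0.0792]
 [ 0.0003 -0.3061  0.952   0.3745]
 [ 0.      0.      0.      1.    ]] [[354.9183   0.     278.9695]
 [  0.     354.9183 207.0378]
 [  0.       0.       1.    ]] -0.02830184416512089
```

View pics/scene0.png

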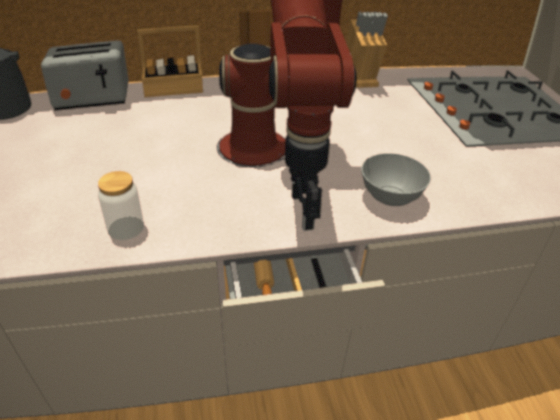

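View pics/side0.png

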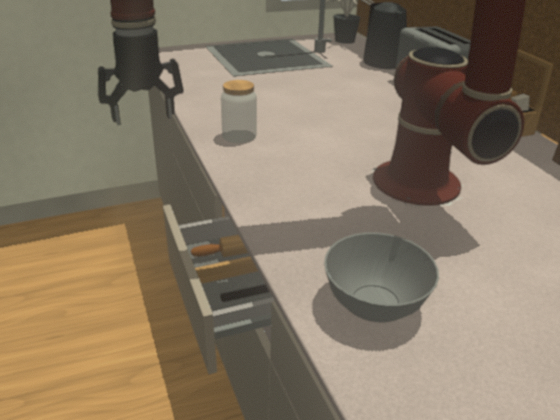

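View pics/wrist0.png

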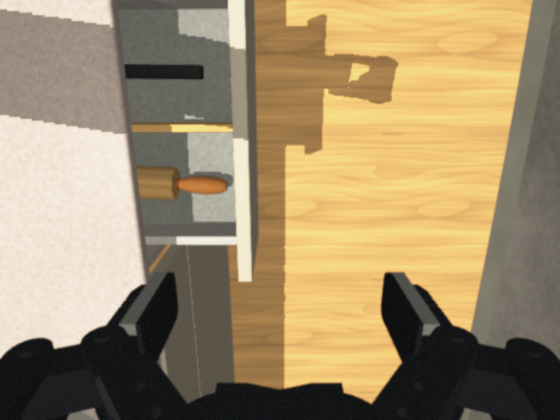

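Run:
```python
from h import *
np.set_printoptions(precision=4,suppress=True)
p=ctrl.get_image("wrist");s=ctrl.get_image("scene");d=ctrl.get_image("side")
for rc,z,n in [((200,142),0,'edge'),((100,127),0,'edge2'),((110,245),-.04,'panel outer?'),((110,231),-.04,'panel in top'),((278,238),-.04,'corner in'),((278,251),-.04,'corner out'),((128,180),-.09,'part'),((129,232),-.09,'part end'),((185,228),-.107,'pin tip'),((185,180),-.107,'barrel front'),((168,177),-.107,'bl'),((199,177),-.107,'bl2'),((71,204),-.12,'turner handle end')]:
    print(n,atz(p,rc,z))
for n in ["drawer_front","drawer_floor","pin_center"]:
    a=[(q,ctrl.boxes_of(q,n)[0]["position"]) for q in (p,s,d)]
    print(n,[x[1] for x in a],tri(a),tri(a[:2]),tri(a[1:]))
print('front corners scene',atz(s,(305,224),-.04),atz(s,(286,384),-.04))
print('jar',atz(s,(228,127),0.0),'bowl',atz(s,(198,396),0))
```

```text
edge [ 0.4738 -0.0332  0.    ]
edge2 [0.4705 0.073  0.    ]
panel outer? [ 0.5868  0.0611 -0.04  ]
panel in top [ 0.5709  0.0611 -0.04  ]
corner in [ 0.5716 -0.1521 -0.04  ]
corner out [ 0.5887 -0.152  -0.04  ]
part [ 0.4978  0.0365 -0.09  ]
part end [ 0.5648  0.0352 -0.09  ]
pin tip [ 0.554  -0.0434 -0.107 ]
barrel front [ 0.4867 -0.0434 -0.107 ]
bl [ 0.4845 -0.0192 -0.107 ]
bl2 [ 0.4807 -0.0638 -0.107 ]
turner handle end [ 0.527   0.1072 -0.12  ]
drawer_front [[114.0, 198.8], [302.9, 301.3], [284.7, 212.6]] [ 0.5216  0.048  -0.1392] [ 0.5076  0.0512 -0.164 ] [ 0.5274  0.0458 -0.1383]
drawer_floor [[113.2, 200.7], [300.7, 298.0], [281.1, 213.5]] [ 0.5206  0.0445 -0.1333] [ 0.5096  0.0473 -0.1549] [ 0.5226  0.0383 -0.1347]
pin_center [[184.2, 170.8], [274.5, 264.0], [247.0, 226.6]] [ 0.4688 -0.0376 -0.0985] [ 0.4811 -0.0383 -0.0729] [ 0.4637 -0.0361 -0.0994]
front corners scene [ 0.5858 -0.1529 -0.04  ] [ 0.5902  0.2294 -0.04  ]
jar [ 0.3306 -0.3744 -0.    ] bowl [0.3168 0.357  0.    ]
```

Call:
arm_command --steps '[[[-0.01,0.04,-0.015],[0,0,0],1],[[-0.02,0.08,-0.03],[0,0,0],1],[[-0.03,0.12,-0.045],[0,0,0],1],[[-0.03,0.15,-0.045],[0,0,0],1],[[-0.03,0.17,-0.045],[0,0,0],1]]' --force 60

```text
t: 2.6
tool_pos: [0.5778, 0.0305, 0.0582]
tool_rot: [-1.212, 1.212, -1.207]
contact_force: [0.4, -0.5, 0.5]
opening: 0.0854
```

Run:
```python
from h import *
for n in ["wrist","side"]:
    p=ctrl.get_image(n);save(p,n+"1")
o=ctrl.get_obs();print(o["t"],o["tool_pos"])
```

```text
2.7 [0.57689468 0.03031894 0.05739221]
```

View pics/wrist1.png

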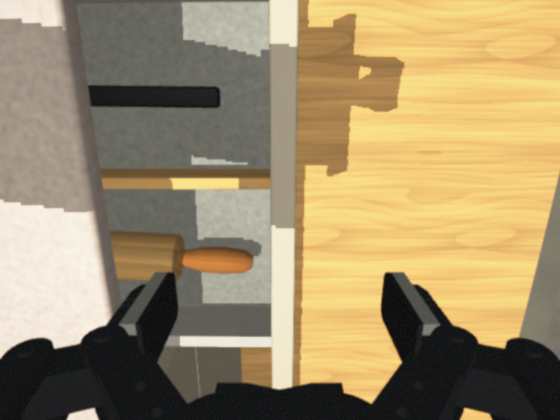

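View pics/side1.png

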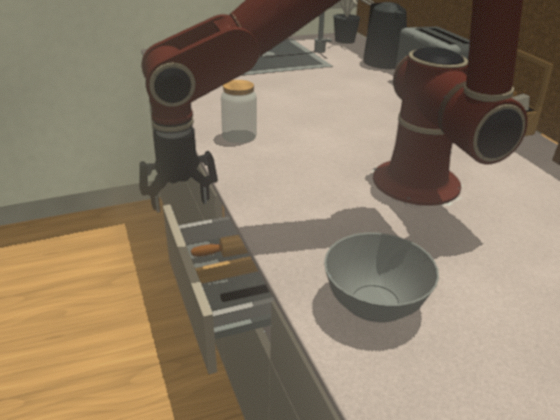

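Run:
```python
from h import *
np.set_printoptions(precision=4,suppress=True)
w=np.array
p1=ctrl.get_image("wrist")
p0=dict(p1); T=w([[1,-.0011,-.0006,.625],[.0012,.952,.3061,.0792],[.0003,-.3061,.952,.3745],[0,0,0,1.]]);p0["world_from_camera"]=T
for n,a,b in [("tip",(185,228),(260,253)),("barrel front mid",(184,179),(257,184)),("turner",(72,203),(97,219)),("part@panel",(128,232),(180,270)),("panel top out @shadow edge",(110,245),(150,297))]:
    print(n,tri([(p0,a),(p1,b)]))
for c in (270,297): print(atz(p1,(180,c),-.04))
print(atz(p1,(180,95),0))
```

```text
tip [ 0.5518 -0.0453 -0.1131]
barrel front mid [ 0.4827 -0.0441 -0.1156]
turner [ 0.5213  0.1066 -0.1381]
part@panel [ 0.5663  0.0374 -0.0946]
panel top out @shadow edge [ 0.5869  0.0636 -0.0737]
[ 0.5701  0.0519 -0.04  ]
[ 0.5889  0.052  -0.04  ]
[0.4687 0.0613 0.    ]
```

Call:
arm_command --steps '[[[0,0.03,0.003],[0,0,0],1],[[0,0.06,0.003],[0,0,0],1],[[0,0.09,0.003],[0,0,0],1],[[0,0.118,0.003],[0,0,0],1],[[0,0.12,0.003],[0,0,0],1]]'

```text
t: 3.25
tool_pos: [0.5797, 0.0302, -0.0621]
tool_rot: [-1.214, 1.215, -1.205]
contact_force: [0.4, -0.5, 0.3]
opening: 0.0856
```

Call:
arm_command --steps '[[[0,0,0],[0,0,0],0],[[0,0,0],[0,0,0],0],[[0,0,0],[0,0,0],0],[[0,0,0],[0,0,0],0],[[0,0,0],[0,0,0],0]]'

```text
t: 3.75
tool_pos: [0.5805, 0.0301, -0.0605]
tool_rot: [-1.214, 1.214, -1.206]
contact_force: [-3.1, -0.9, 1.2]
opening: 0.0165
```

Call:
arm_command --steps '[[[0,0,0],[0,0,0],0],[[0,0,0.005],[0,0,0],0],[[0,0,0.015],[0,0,0],0],[[0,0,0.03],[0,0,0],0],[[0,0,0.045],[0,0,0],0]]'

```text
t: 4.25
tool_pos: [0.6251, 0.0301, -0.0606]
tool_rot: [-1.216, 1.216, -1.205]
contact_force: [-5.4, 0.2, 6.5]
opening: 0.017
```

Call:
arm_command --steps '[[[0,0,0.018],[0,0,0],0],[[0,0,0.036],[0,0,0],0],[[0,0,0.054],[0,0,0],0],[[0,0,0.068],[0,0,0],0],[[0,0,0.075],[0,0,0],0]]'

```text
t: 4.75
tool_pos: [0.7014, 0.0301, -0.0606]
tool_rot: [-1.215, 1.216, -1.205]
contact_force: [-5.1, -0.7, 6.5]
opening: 0.0165
```

Call:
arm_command --steps '[[[0,0,0.004],[0,0,0],0],[[0,0,0.008],[0,0,0],0],[[0,0,0.011],[0,0,0],0],[[0,0,0.014],[0,0,0],0],[[0,0,0.016],[0,0,0],0]]'

```text
t: 5.25
tool_pos: [0.7059, 0.0301, -0.0608]
tool_rot: [-1.239, 1.238, -1.189]
contact_force: [-47.2, -2.3, 38.6]
opening: 0.0168
```

Call:
arm_command --steps '[[[0,0,0],[0,0,0],0],[[0,0,0],[0,0,0],0],[[0,0,0],[0,0,0],0],[[0,0,0],[0,0,0],0]]'

```text
t: 5.65
tool_pos: [0.7056, 0.0301, -0.0606]
tool_rot: [-1.24, 1.238, -1.189]
contact_force: [-8.0, -0.1, 5.5]
opening: 0.0171
```

Run:
```python
from h import *
for n in ["wrist","side"]:
    p=ctrl.get_image(n);save(p,n+"2")
o=ctrl.get_obs();print(o["t"],o["tool_pos"],o["contact_force"])
p=ctrl.get_image("side")
```

```text
5.75 [ 0.70560486  0.03011894 -0.06064157] [-7.13760087 -0.60513     6.17357005]
```

View pics/wrist2.png

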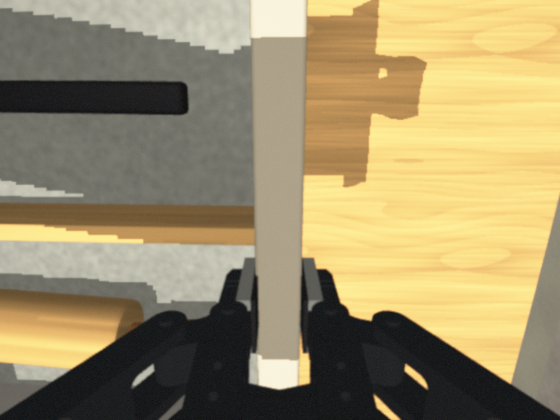

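View pics/side2.png

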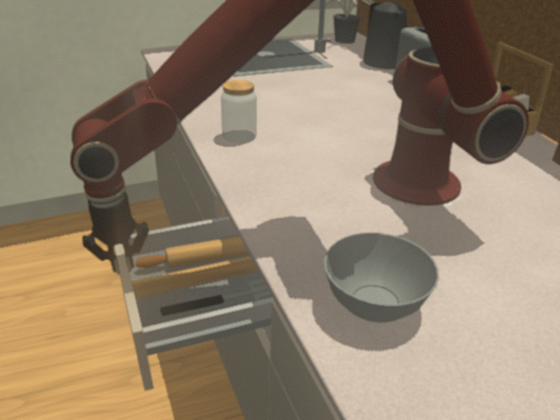

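Call:
arm_command --steps '[[[0,0,0],[0,0,0],1],[[0,0,0],[0,0,0],1],[[0,0,0],[0,0,0],1],[[0,-0.03,0],[0,0,0],1],[[0,-0.07,0],[0,0,0],1]]'

```text
t: 6.3
tool_pos: [0.7057, 0.0303, 0.0062]
tool_rot: [-1.245, 1.244, -1.185]
contact_force: [1.4, 0.1, -0.2]
opening: 0.0852
```

Run:
```python
from h import *
np.set_printoptions(precision=4,suppress=True)
o=ctrl.get_obs();M=frame(o);print(o["tool_pos"]);print(M)
G=np.array([[0,0,1],[-1,0,0],[0,-1,0.]])
print("rv to straight",np.degrees(R.from_matrix(M.T@G).as_rotvec()))
```

```text
[0.7057 0.0303 0.0062]
[[ 0.0012 -0.0479  0.9989]
 [-1.      0.0004  0.0013]
 [-0.0004 -0.9989 -0.0479]]
rv to straight [ 2.7429  0.0713 -0.0231]
```

Call:
arm_command --steps '[[[0,-0.04,0],[2.7,0,0],1],[[0,-0.08,-0.03],[2.7,0,0],1],[[0,-0.12,-0.065],[2.7,0,0],1],[[0,-0.15,-0.1],[2.7,0,0],1],[[0,-0.15,-0.1],[2.7,0,0],1]]'

```text
t: 6.8
tool_pos: [0.6137, 0.0302, 0.1679]
tool_rot: [-1.203, 1.201, -1.213]
contact_force: [0.7, -0.4, -0.1]
opening: 0.0856
```

Run:
```python
from h import *
np.set_printoptions(precision=4,suppress=True)
p=ctrl.get_image("wrist");save(p,"wrist3")
o=ctrl.get_obs();print(o["tool_pos"],p["world_from_camera"])
```

```text
[0.6139 0.0301 0.1649] [[ 1.      0.0003 -0.01    0.6123]
 [ 0.0028  0.9519  0.3064  0.1095]
 [ 0.0096 -0.3064  0.9519  0.3111]
 [ 0.      0.      0.      1.    ]]
```

View pics/wrist3.png

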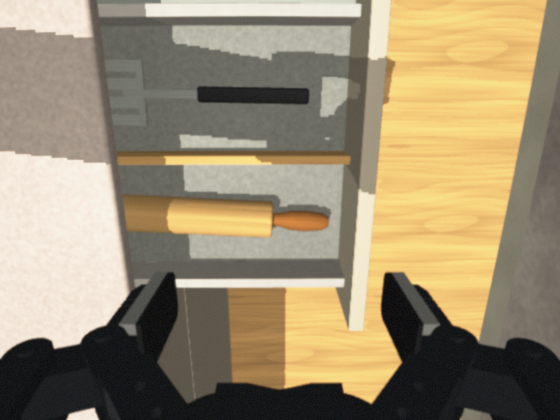

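Run:
```python
from h import *
np.set_printoptions(precision=4,suppress=True)
p=ctrl.get_image("wrist")
for n,rc,z in [("tip",(221,329),-.107),("barrel front top",(203,272),-.107),("barrel front bot",(237,272),-.107),("L top",(196,130),-.107),("L bot",(231,130),-.107),("edge",(150,118),0),("edge bottom?",(240,128),0),("panel in",(150,352),-.04),("panel in2",(260,343),-.04),("panel out",(190,374),-.04),("partition",(157,300),-.09),("wall",(279,300),-.08)]:
    print(n,atz(p,rc,z))
```

```text
tip [ 0.6784 -0.0424 -0.107 ]
barrel front top [ 0.6074 -0.019  -0.107 ]
barrel front bot [ 0.6073 -0.0639 -0.107 ]
L top [ 0.4343 -0.0101 -0.107 ]
L bot [ 0.4285 -0.0559 -0.107 ]
edge [0.475  0.0623 0.    ]
edge bottom? [ 0.473  -0.0225  0.    ]
panel in [ 0.6871  0.0563 -0.04  ]
panel in2 [ 0.6852 -0.063  -0.04  ]
panel out [ 0.7123  0.0156 -0.04  ]
partition [ 0.6394  0.0406 -0.09  ]
wall [ 0.6419 -0.1086 -0.08  ]
```

Run:
```python
from h import *
p=ctrl.get_image("wrist")
c=p["img"][90:210,90:410];cv2.imwrite("pics/z3.png",cv2.resize(c,(800,300),interpolation=cv2.INTER_CUBIC)[:,:,::-1])
s=ctrl.get_image("scene");save(s,"scene3")
c=s["img"][220:330,190:400];cv2.imwrite("pics/z3s.png",cv2.resize(c,(798,418),interpolation=cv2.INTER_CUBIC)[:,:,::-1])
```

```text
(no output)
```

View pics/z3.png

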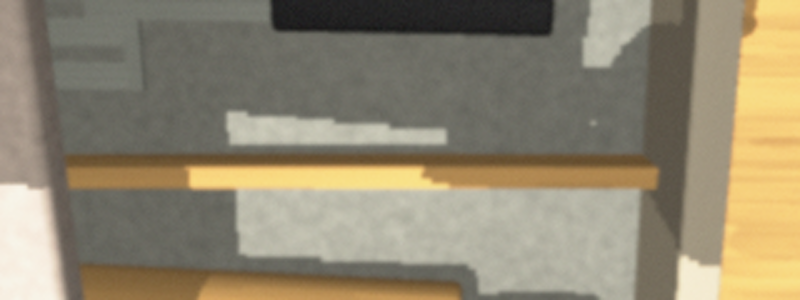

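View pics/z3s.png

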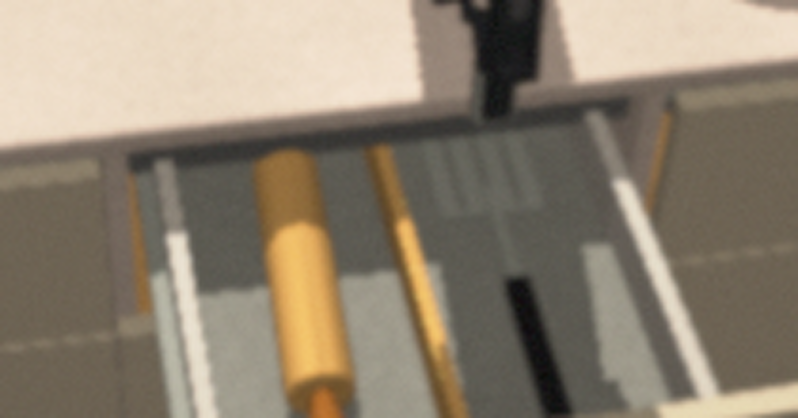

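Run:
```python
from h import *
p=ctrl.get_image("wrist")
r=90+240/2.5
a=[atz(p,(r,90+x/2.5),z)[0] for x,z in [(60,0),(74,-.02),(682,-.04),(723,-.04)]]
print(a,a[2]-a[0],a[2]-a[1])
s=ctrl.get_image("scene")
# zoomed scene: scale 3.8, offset (220,190): worktop top edge at col ~350 ; 
for zc,zr,z in [(350,125,0),(350,140,-.02),(690,90,-.0),(760,400,-.04),(640,418,-.04)]:
    print(atz(s,(220+zr/3.8,190+zc/3.8),z))
```

```text
[np.float64(0.4664768021297335), np.float64(0.46213783259902635), np.float64(0.6958823147917139), np.float64(0.7122668634266468)] 0.2294055126619804 0.23374448219268756
[ 4.80084885e-01  7.83954367e-04 -1.11022302e-16]
[ 0.47376347  0.00272376 -0.02      ]
[0.48345041 0.227268   0.        ]
[ 0.70430777  0.2034024  -0.04      ]
[ 0.70401176  0.12936197 -0.04      ]
```

View pics/scene3.png

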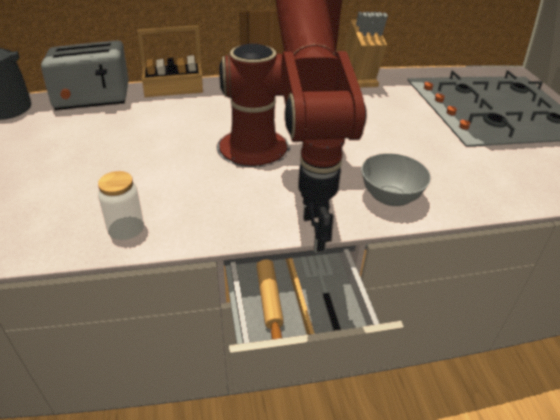

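Call:
arm_command --steps '[[[0.015,0.01,-0.006],[0,8.5,0],0.8],[[0.03,0.02,-0.012],[0,17,0],0.8],[[0.045,0.03,-0.018],[0,25.5,0],0.8],[[0.06,0.04,-0.024],[0,34,0],0.8],[[0.07,0.05,-0.029],[0,42.5,0],0.8]]'

```text
t: 7.6
tool_pos: [0.5828, -0.0407, 0.1061]
tool_rot: [-0.765, 1.741, -1.733]
contact_force: [0.6, 0.6, -0.0]
opening: 0.0684
```

Call:
arm_command --steps '[[[0,0,0],[0,8.5,0],0.8],[[0,0,0],[0,17,0],0.8],[[0,0,0],[0,25.5,0],0.8],[[0,0,0],[0,34,0],0.8],[[0,0,0],[0,42.5,0],0.8]]'

```text
t: 8.1
tool_pos: [0.5825, -0.0407, 0.1041]
tool_rot: [-0.094, 2.19, -2.186]
contact_force: [0.3, 1.1, 0.6]
opening: 0.0683
```

```bash
cat >> h.py <<'E'
def to(pos,yaw_deg,tilt_deg=0):
    """shift/turn in tool axes from present pose; yaw: pin direction; tilt: front up"""
    o=ctrl.get_obs();M=frame(o)
    G=np.array([[-1,0,0],[0,0,-1],[0,-1,0.]])  # tool x=-X, y=-Z, z=-Y  (columns)
    G=np.array([[-1,0,0],[0,0,-1.],[0,-1,0]])
    W=R.from_euler('z',yaw_deg,degrees=True)*R.from_euler('y',-tilt_deg,degrees=True)
    Gt=W.as_matrix()@G
    print("pos",np.round(o["tool_pos"],4),"f",np.round(o["contact_force"],1),"shift",np.round(M.T@(np.array(pos)-o["tool_pos"]),4),"turn",np.round(np.degrees(R.from_matrix(M.T@Gt).as_rotvec()),2))
E
python3 - <<'E'
from h import *
np.set_printoptions(precision=4,suppress=True)
print(frame())
to([.58,-.04,-.06],-2.8)
p=ctrl.get_image("wrist");save(p,"wrist4")
E
```

```text
[[-0.9971 -0.0107  0.0754]
 [-0.0754  0.0018 -0.9972]
 [ 0.0105 -0.9999 -0.0026]]
pos [ 0.5825 -0.0407  0.1041] f [0.3 1.1 0.6] shift [ 0.0007  0.1641 -0.0005] turn [0.11 7.12 0.61]
```

View pics/wrist4.png

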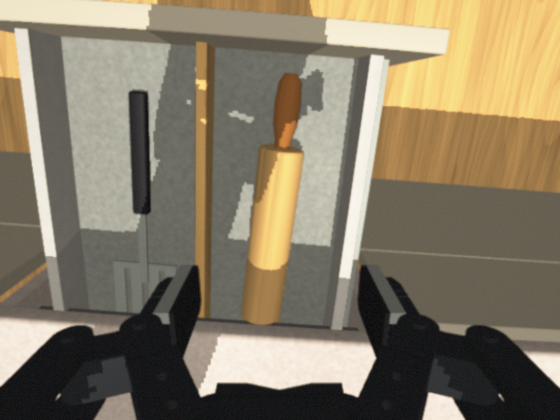

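Run:
```python
from h import *
np.set_printoptions(precision=4,suppress=True)
p=ctrl.get_image("wrist")
for rc in [(74,290),(148,261),(152,302),(315,244),(315,284)]: print(rc,atz(p,rc,-.107))
print(tri([(p,(150,281.5)),(p,(150,281.5))]) if 0 else '')
for n in ["pin_center"]:print(ctrl.boxes_of(p,n))
```

```text
(74, 290) [ 0.6768 -0.0431 -0.107 ]
(148, 261) [ 0.6055 -0.02   -0.107 ]
(152, 302) [ 0.6045 -0.0611 -0.107 ]
(315, 244) [ 0.4093 -0.0113 -0.107 ]
(315, 284) [ 0.4128 -0.058  -0.107 ]

[{'position': [209.0, 275.0], 'confidence': 0.58}]
```

Call:
arm_command --steps '[[[0,0.04,0],[0,6.6,0.6],0.8],[[0,0.08,0],[0,6.6,0.6],0.8],[[0,0.12,0],[0,6.6,0.6],0.8],[[0.001,0.15,0],[0,6.6,0.6],0.8],[[0.001,0.164,0],[0,6.6,0.6],0.8]]'

```text
t: 8.75
tool_pos: [0.5768, -0.0399, -0.0638]
tool_rot: [-0.024, -2.208, 2.2]
contact_force: [0.3, -0.0, -1.3]
opening: 0.0682
```

Run:
```python
from h import *
to([.58,-.0395,-.122],-2.2)
p=ctrl.get_image("wrist");save(p,"wrist5")
p=ctrl.get_image("side");save(p,"side5")
```

```text
pos [ 0.5768 -0.0399 -0.0638] f [ 0.3 -0.  -1.3] shift [-0.0036  0.0582 -0.0003] turn [0.18 0.59 0.38]
```

View pics/wrist5.png

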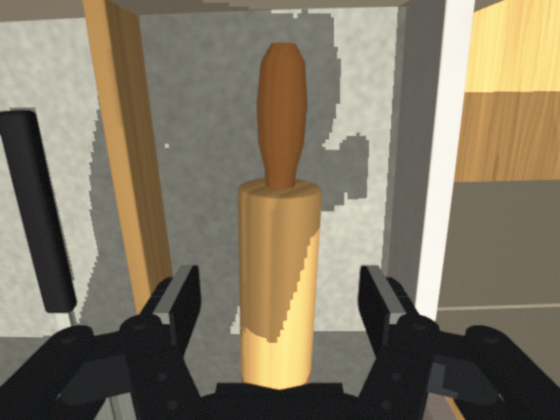

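View pics/side5.png

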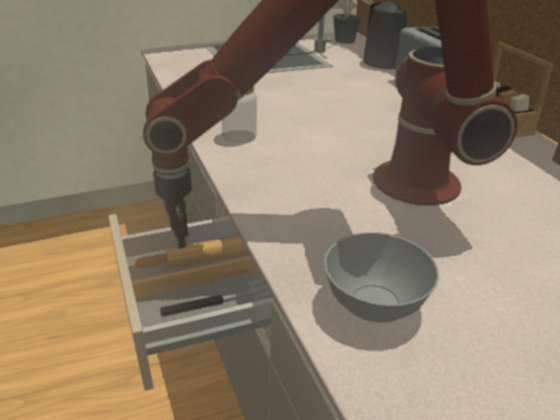

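Pin is centred between the pads (cols 240–320 vs fingers 200/360). Descend and grip.

Call:
arm_command --steps '[[[-0.003,0.02,0],[0,0.5,0.4],0.8],[[-0.003,0.04,0],[0,0.5,0.4],0.8],[[-0.003,0.053,0],[0,0.5,0.4],0.8],[[-0.003,0.057,0],[0,0.5,0.4],0.8],[[-0.003,0.057,0],[0,0.5,0.4],0.8]]'

```text
t: 9.35
tool_pos: [0.581, -0.0401, -0.1188]
tool_rot: [-0.044, -2.207, 2.201]
contact_force: [0.3, -0.3, 0.3]
opening: 0.0683
```

Call:
arm_command --steps '[[[0,0,0],[0,0,0],0],[[0,0,0],[0,0,0],0],[[0,0,0],[0,0,0],0],[[0,0,0],[0,0,0],0],[[0,0,0],[0,0,0],0]]' --force 90

```text
t: 9.85
tool_pos: [0.5826, -0.0404, -0.1167]
tool_rot: [-0.047, -2.208, 2.203]
contact_force: [-1.1, 0.2, 6.4]
opening: 0.0434
```

Run:
```python
from h import *
to([.58,-.0395,-.118],-2.2)
# plan clearance: pin in xz; grasp at s=+g ahead of centre; C corner, panel P
C=np.array([.465,-.02]);P=np.array([.696,-.04])
def prof(s):
    s=abs(s); return .023 if s<=.1 else .013
S=np.linspace(-.17,.17,341)
def clr(gx,gz,th,g=.073):
    u=np.array([np.cos(th),np.sin(th)]);n=np.array([-u[1],u[0]]);c=np.array([gx,gz])-g*u
    def sd(pt):
        d=pt-c; s=d@u; return abs(d@n)-(prof(s) if abs(s)<.17 else -9), d@n
    fl=min(c[1]+s*u[1]-prof(s)*u[0] for s in S)+.13
    return sd(C),sd(P),fl
for gx,gz,t in [(.58,-.107,0),(.58,-.09,5),(.58,-.076,10),(.58,-.06,15),(.58,-.045,20),(.58,-.038,20),(.62,-.0235,20),(.7,.006,20),(.73,.017,20)]:
    (a,an),(b,bn),f=clr(gx,gz,np.radians(t)); print(gx,gz,t,"corner %.3f(%.3f) panel %.3f(%.3f) floor %.3f"%(a,an,b,bn,f))
```

```text
pos [ 0.5826 -0.0404 -0.1167] f [-1.1  0.2  6.4] shift [ 0.0027  0.0013 -0.0007] turn [ 0.14  0.06 -0.29]
0.58 -0.107 0 corner 0.064(0.087) panel 9.067(0.067) floor 0.000
0.58 -0.09 5 corner 0.057(0.080) panel 9.040(0.040) floor 0.002
0.58 -0.076 10 corner 0.052(0.075) panel 9.015(0.015) floor -0.001
0.58 -0.06 15 corner 0.045(0.068) panel 9.011(-0.011) floor -0.005
0.58 -0.045 20 corner 0.040(0.063) panel 9.035(-0.035) floor -0.010
0.58 -0.038 20 corner 0.033(0.056) panel 9.042(-0.042) floor -0.003
0.62 -0.0235 20 corner 0.033(0.056) panel 0.028(-0.041) floor 0.011
0.7 0.006 20 corner 0.043(0.056) panel 0.019(-0.042) floor 0.041
0.73 0.017 20 corner 9.056(0.056) panel 0.019(-0.042) floor 0.052
```

Call:
arm_command --steps '[[[0,-0.008,0],[0,0,2],0],[[0,-0.018,0],[0,0,5],0],[[0,-0.028,0],[0,0,8],0],[[-0.001,-0.037,0],[0,0,10],0],[[-0.001,-0.037,0],[0,0,10],0]]' --force 110

```text
t: 10.35
tool_pos: [0.5834, -0.0405, -0.0786]
tool_rot: [0.235, 2.142, -2.144]
contact_force: [0.4, 0.2, -4.0]
opening: 0.0427
```

Run:
```python
from h import *
to([.586,-.0405,-.039],-2.2,20)
p=ctrl.get_image("wrist");save(p,"wrist6")
p=ctrl.get_image("side");save(p,"side6")
```

```text
pos [ 0.5834 -0.0405 -0.0786] f [ 0.4  0.2 -4. ] shift [-0.0097 -0.0384 -0.0002] turn [0.13 0.03 9.61]
```

View pics/wrist6.png

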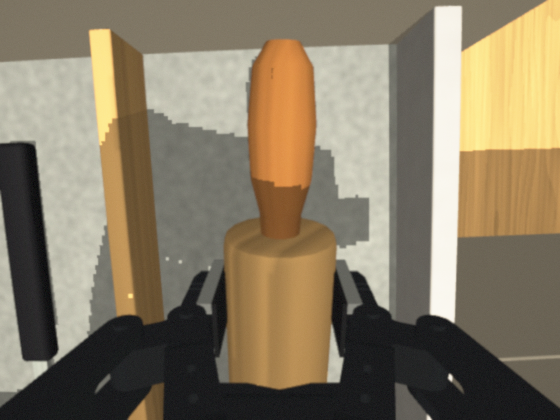

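View pics/side6.png

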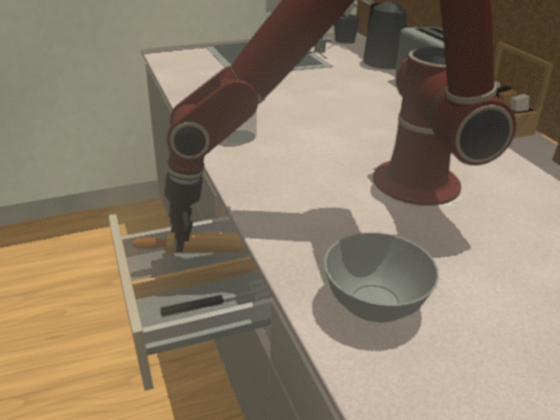

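Call:
arm_command --steps '[[[-0.002,-0.01,0],[0,0,2.5],0],[[-0.004,-0.02,0],[0,0,5],0],[[-0.007,-0.03,0],[0,0,7.5],0],[[-0.01,-0.038,0],[0,0,9.6],0],[[-0.01,-0.038,0],[0,0,9.6],0]]'

```text
t: 10.95
tool_pos: [0.5865, -0.0407, -0.0398]
tool_rot: [0.399, 2.043, -2.052]
contact_force: [-1.3, -0.3, -2.8]
opening: 0.0428
```

Run:
```python
from h import *
to([.586+.18,-.0405,-.039+.18*.364],-2.2,20)
p=ctrl.get_image("wrist");save(p,"wrist7")
p=ctrl.get_image("side");save(p,"side7")
```

```text
pos [ 0.5865 -0.0407 -0.0398] f [-1.3 -0.3 -2.8] shift [-0.1912 -0.0012 -0.0071] turn [0.14 0.01 0.07]
```

View pics/wrist7.png

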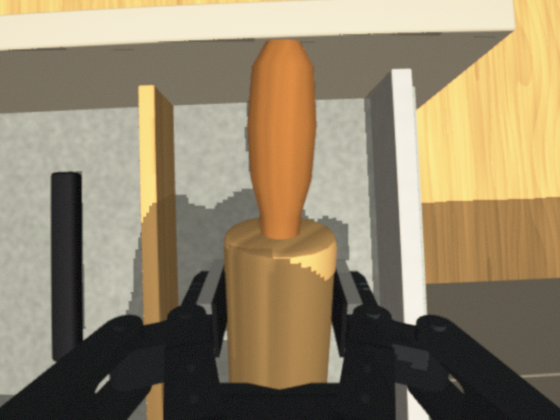

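View pics/side7.png

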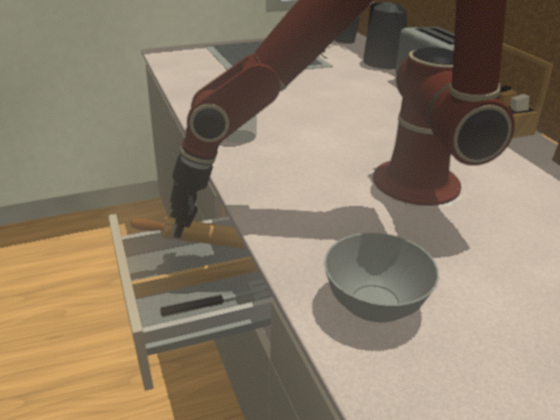

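Call:
arm_command --steps '[[[-0.015,0,0],[0,0,0],0],[[-0.035,0,0],[0,0,0],0],[[-0.06,0,-0.002],[0,0,0],0],[[-0.08,0,-0.003],[0,0,0],0],[[-0.095,0,-0.003],[0,0,0],0]]'

```text
t: 11.55
tool_pos: [0.6775, -0.0412, -0.008]
tool_rot: [0.397, 2.044, -2.053]
contact_force: [-0.0, -0.5, -3.1]
opening: 0.0426
```

Call:
arm_command --steps '[[[-0.02,0,0],[0,0,0],0],[[-0.04,0,-0.002],[0,0,0],0],[[-0.06,0,-0.003],[0,0,0],0],[[-0.08,0,-0.003],[0,0,0],0],[[-0.095,0,-0.003],[0,0,0],0]]'

```text
t: 12.05
tool_pos: [0.768, -0.0416, 0.0238]
tool_rot: [0.396, 2.044, -2.053]
contact_force: [1.0, -0.8, -2.9]
opening: 0.0423
```

Run:
```python
from h import *
to([.75,-.0405,.25],-2.2,0)
p=ctrl.get_image("scene");save(p,"scene8")
p=ctrl.get_image("side");save(p,"side8")
```

```text
pos [ 0.768  -0.0416  0.0238] f [ 1.  -0.8 -2.9] shift [-0.0596 -0.219  -0.0009] turn [  0.14   0.05 -19.8 ]
```

View pics/scene8.png

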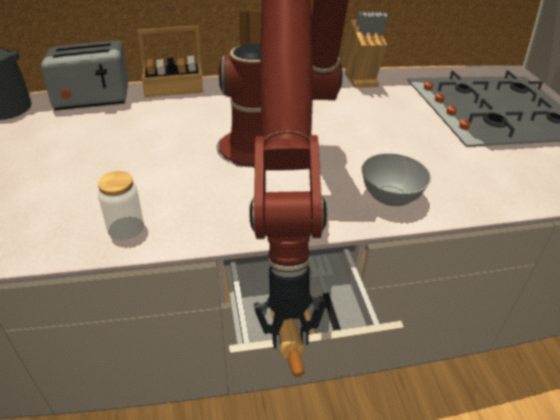

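View pics/side8.png

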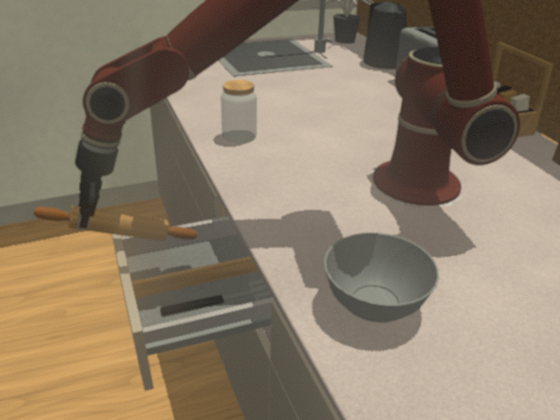

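Call:
arm_command --steps '[[[-0.012,-0.03,0],[0,0,0],0],[[-0.024,-0.07,0],[0,0,0],0],[[-0.036,-0.11,0],[0,0,0],0],[[-0.048,-0.15,0],[0,0,-3],0],[[-0.055,-0.18,0],[0,0,-6],0]]'

```text
t: 12.65
tool_pos: [0.7588, -0.0418, 0.2154]
tool_rot: [0.297, 2.105, -2.111]
contact_force: [-0.0, -0.5, -2.7]
opening: 0.0425
```

Run:
```python
from h import *
to([.75,-.0405,.25],-2.2,0)
```

```text
pos [ 0.7588 -0.0418  0.2154] f [-0.  -0.5 -2.7] shift [ 0.0003 -0.0357 -0.001 ] turn [  0.09   0.06 -13.93]
```

Call:
arm_command --steps '[[[0,-0.01,0],[0,0,-3.5],0],[[0,-0.02,0],[0,0,-7],0],[[0,-0.03,0],[0,0,-10.5],0],[[0,-0.036,0],[0,0,-13.9],0],[[0,-0.036,0],[0,0,-13.9],0]]'

```text
t: 13.15
tool_pos: [0.7509, -0.0417, 0.2499]
tool_rot: [-0.042, -2.204, 2.201]
contact_force: [0.4, 0.1, -4.0]
opening: 0.0428
```

Call:
arm_command --steps '[[[0,0,0],[0,0,0],0],[[0,0,0],[0,0,0],0],[[0,0,0],[0,0,0],0],[[0,0,0],[0,0,0],0],[[0,0,0],[0,0,0],0]]'

```text
t: 13.65
tool_pos: [0.7507, -0.0417, 0.2498]
tool_rot: [-0.042, -2.204, 2.201]
contact_force: [0.4, 0.4, -3.2]
opening: 0.0428
```

Run:
```python
from h import *
to([.75,-.0405,.25],-2.2,0)
for n in ["scene","side","wrist"]:
    p=ctrl.get_image(n);save(p,n+"9")
    for k in ["drawer_front","pin_center","turner_center","jar","bowl"]:
        b=ctrl.boxes_of(p,k);print(n,k,[(np.round(x["position"]),round(x["confidence"],2)) for x in b[:1]])
o=ctrl.get_obs();print(o["t"],o["tool_pos"],o["dq"])
```

```text
pos [ 0.7507 -0.0417  0.2498] f [ 0.4  0.4 -3.2] shift [ 0.0007 -0.0002 -0.0012] turn [ 0.08  0.06 -0.03]
scene drawer_front [(array([327., 302.]), 0.69)]
scene pin_center [(array([262., 298.]), 0.88)]
scene turner_center [(array([277., 323.]), 0.76)]
scene jar [(array([205., 121.]), 0.64)]
scene bowl [(array([178., 394.]), 0.82)]
side drawer_front [(array([286., 183.]), 0.58)]
side pin_center [(array([110., 118.]), 0.63)]
side turner_center [(array([300., 213.]), 0.8)]
side jar [(array([114., 239.]), 0.8)]
side bowl [(array([276., 382.]), 0.56)]
wrist drawer_front [(array([210., 178.]), 0.98)]
wrist pin_center [(array([249., 281.]), 0.77)]
wrist turner_center [(array([247., 188.]), 0.79)]
wrist jar []
wrist bowl []
14.55 [ 0.75088669 -0.04170173  0.24986572] [ 0.00158583 -0.00034642  0.00120263 -0.00058714  0.00116849  0.00033366]
```

View pics/scene9.png

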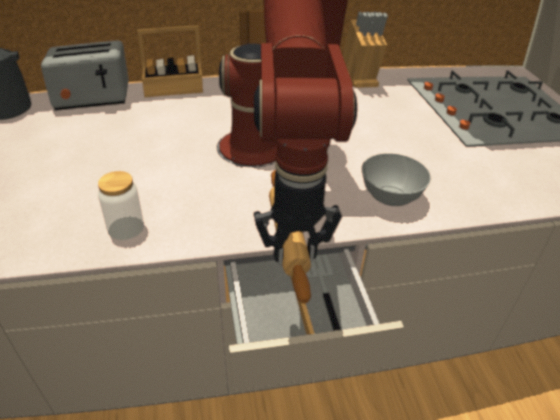

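View pics/side9.png

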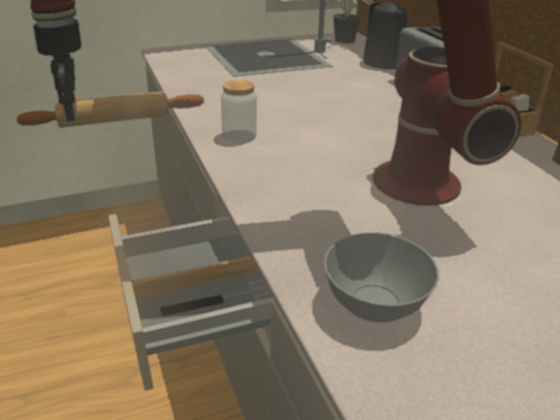

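View pics/wrist9.png

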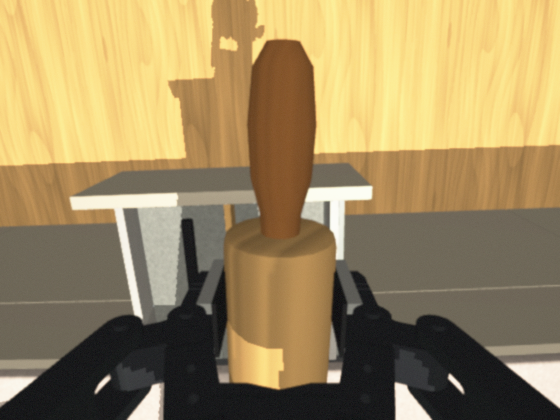

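Run:
```python
from h import *
s=ctrl.get_image("scene");d=ctrl.get_image("side")
a=tri([(s,(297,304)),(d,(118,20))]);b=tri([(s,(174,276)),(d,(100,203))])
print(a,b,np.linalg.norm(a-b),np.degrees(np.arcsin((a-b)[2]/np.linalg.norm(a-b))))
print(ctrl.finish_job())
```

```text
[ 0.84001646 -0.04486896  0.26315492] [ 0.50829916 -0.02650683  0.25616467] 0.3322986627283344 1.2053648117556468
the job is handed in; nothing more can be done
None
```

The job is handed in, with the rolling pin held level above the worktop and the drawer fully open; the station gave no verdict.

- **Drawer:** I pinched the front panel from above and pulled until the force rose to about 47 N at the stop. The gap I measured was 229–234 mm, against the 232 mm stated. The hand and pinch positions on their own suggested a few millimetres less, which is still inside the tolerance.
- **Rolling pin:** I gripped the front part of the barrel, tilted it about 20° front end up and drew it out slantwise over the drawer front. The only force felt was its own weight, about 3 N, with no sign of contact with the worktop. I then raised it and levelled it.

Last checks before handing in:
- **Pin pose:** measured from two views, its ends are at z of about 0.263 and 0.256 m, so it is tilted about 1.2°. The length came out as 332 mm against the true 340 mm. It was held still and clear of everything.
- **Other items:** the drawer was open with the turner lying in it. The jar and bowl were within about 3 pixels of where they started in the pictures.

My first triangulated pin heights were 6–9 mm lower than the stated geometry. A second wrist view supported the stated height of −0.107 m, so I used that.

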